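Mark the sold-out bay

ROBOT

A 6-joint arm with a two-finger parallel gripper is mounted at the origin on the work surface. World frame = base frame: x ahead of the robot, y to its left, z up, the work surface at z = 0. Lengths are in m, angles in rad, forces in N, time in s.
With the tool pointing down it reaches from about 0.35 to 0.975 m from the base axis. Payload 4.9 kg.
Tool frame: the origin (TCP) lies midway between the tips of the shut fingers; the grasp point (between the pads) lies 19 mm behind it; z points along the fingers, y is the line along which they close (so a half turn about z gives the same grasp; the last joint's range is limited). The gripper opens to 85 mm and grips with 20 to 120 N. Pads are 22 mm wide; open, the fingers measure 114 mm over their backs; the gripper's body (76 mm by 85 mm) begins 54 mm behind the grasp point. The pads swing forward as they close: fully open they stand 13 mm farther back than shut.
Start: joints at [1.064, 0.053, 1.613, -0, 1.476, -0.119], TCP at [0.236, 0.579, 0.231] pointing down, gripper open.
Joint ranges: [-3.01, 3.01], [-1.01, 2.22], [0.06, 2.58], [-1.02, 4.17], [0.09, 2.62], [-3.14, 3.14]. Speed limits (rad/s): [2.57, 2.57, 3.14, 3.14, 3.14, 3.14].

INTERFACE

Orientations are given as a rotation vector (axis times angle).
In Python, from station import ctrl, optics, job gives the robot as it stands.
- The arm moves only by the shell command python3 -m jog 'ROWS' [OPENING] [FORCE]. ROWS is JSON, a list of rows, each a list of 2 entries, a list of its own where there are three numbers: the shift along the tool's x, y, z in m, then the turn, a rotation vector about the tool's x, y, z in rad. A call has 1 to 5 rows; each row is the pose to reach, as a shift and turn from the pose commanded when the call began, along the tool's axes at that moment; what a row does not reach only later rows make up. A row lasts 1/10 s, in which the tool goes at most 50 mm and 8.59 degrees, less where a joint would pass 70% of its speed; a pose out of reach is approached as far as the arm can. A call with a gripper value outside its range is refused whole. OPENING is the opening, from 0 (shut) to 1 (fully open), set as the call begins (- or left out, the last holds). The fingers move at their own pace and stop on an object; FORCE is the grip in N (left out, the last holds). Time passes only in rows, so rows that repeat a pose let the fingers close. It gives the time, the measured TCP pose, the force, the opening and the grip force at its end, in the units of the state.
- ctrl.get_obs(): the state, without advancing time (a new reading comes with each control period).
- optics.get_image(name): name is "side" or "top" or "wrist"; returns a dict with "image" (480x640x3 uint8, blue, green, red), "fx", "fy", "cx", "cy" (pixels), "D" ([k1, k2, p1, p2, k3] as OpenCV has them; the pictures are not rectified), "rvec" (rotation vector, rad) and "tvec" (3), from world to camera coordinates, as OpenCV has them; the wrist camera has in their place "mount" (4x4, takes a point from camera to tool coordinates, whose origin is the TCP and whose axes are the flange's). Camera axes: x right, y down, z forward; pixel columns grow to the right and rows downward; lengths in m; the calibration is good to about 2 mm. A picture is of the moment at which its call begins: read the wrist's pose just before it. There is no depth.
- job.finish_job(): hands the job in; it is judged then, once.
The state is a dict: "t": time; "q": joint angles; "dq": joint speeds; "effort": joint torques, N m; "tool_pos": TCP position; "tool_rot": TCP orientation; "contact_force": force on the tool from outside, world axes, zero at the start; "wrist_torque": the same for the moment, N m; "opening": finger opening in m; "grip_force": force on a finger pad.
Only numpy, scipy, OpenCV 4.12 (cv2) and the standard library are available. Lean on these libraries where they do the work, as an engineer would, in place of code of your own. Each camera call takes 0.05 s, during which the arm holds its last target. There are 200 camera calls.

TASK

One of the three bays of the bread rack has sold out. Take the slate tag from its slanted stand and hang it by its handle on the hook in front of the bay that has no loaf, so that it hangs freely and roughly level; leave the loaves, the tongs, the bowl and the jar where they are.

Things in the scene. Friction and masses are not known exactly. Their poses are not given: they have to be found in the camera images.
- tag: Dark slate board 6 (own x) x 90 (y) x 60 mm (z 0 to 60); on it two steel wires (6 mm, at y +-41) carry a pale wooden handle bar 12 (x) x 90 (y) x 20 mm (z 115 to 135). Open window between board and bar 76 x 55 mm. 120 g. Origin: centre of the board's lower edge. Starts leaning in the stand, own z 35 degrees from vertical, top towards the stand's -x side.
- tag_bar (a point): Middle of the underside of the tag's handle bar (115 mm up the tag's own z from its origin). Axes as the tag's.
- stand: Fixed slanted wooden stand: base 100 x 100 mm; back plate 80 mm wide (top 80 mm above the counter) leaning 35 degrees to its own -x, lying under the board; the board's lower edge rests on a ledge 32 mm above the origin, which is on the counter. The tag lifts out upwards along its slant. z up.
- rack: Fixed wooden rack 530 (y) x 225 mm: three open bays, left (+y), middle, right, 170 mm apart. Ticket rail along its front: front face x = -125, z 247 to 277 mm. From it, before each bay, a hook of 6 mm wire points to -x: slopes down from the rail, level from x = -145 to -195 (top z 240), then turned up to a tip at x = -207 (top z 260). Origin on the counter, middle bay's centre; z up.
- hook_left (a point): Top of the straight, level part of the steel hook in front of the left bay: the handle bar's underside rests here. Axes as the rack's.
- hook_middle (a point): Top of the straight, level part of the steel hook in front of the middle bay: the handle bar's underside rests here. Axes as the rack's.
- hook_right (a point): Top of the straight, level part of the steel hook in front of the right bay: the handle bar's underside rests here. Axes as the rack's.
- bay_left (a point): Centre of the left bay's floor, 12 mm above the counter; the bay is 160 mm wide (y), 200 mm deep (x), its walls 35 to 100 mm high. Axes as the rack's.
- bay_middle (a point): Centre of the middle bay's floor, 12 mm above the counter; the bay is 160 mm wide (y), 200 mm deep (x), its walls 35 to 100 mm high. Axes as the rack's.
- bay_right (a point): Centre of the right bay's floor, 12 mm above the counter; the bay is 160 mm wide (y), 200 mm deep (x), its walls 35 to 100 mm high. Axes as the rack's.
- boule: Round crusty loaf, 116 mm diameter, 75 mm high, loose in one of the bays. Origin: centre of its underside.
- batard: Long crusty loaf, 150 (own x) x 80 x 77 mm high, loose in another bay. Origin: centre of its underside.
- tongs: Steel bread tongs lying on the counter, 215 long (own x) x 54 x 12 mm. Origin: middle of the underside. Bystander.
- bowl: White ceramic bowl, 120 mm across, 50 mm high. Origin: centre of its underside. Bystander.
- jar: Closed amber glass jar, 64 mm across, 100 mm high. Origin: centre of its underside. Bystander.
Not all that is in view belongs to the job. What is meant by the tag is not orange, and is the smaller of those in its own colour. Of the things that look like the stand, the larger one is meant.

How it is judged:
By the outcome, as a careful person would: the job done as asked, in the order asked, and still so for the second after the job is handed in, with the robot touching nothing.
It also fails if it takes over 48 s, if anything falls off the work surface, if the arm or the gripper's body presses on something with over 40 N, if the wrist force passes 120 N, or if a joint passes its speed limit or range.

## Working session

There is one attempt and no reset: what is moved stays moved. The work goes in short steps, Python scripts to look and compute and a shell command to move; the robot and the scene stay as the last step left them, time stands still between calls to the robot, and variables do not carry over. Pictures are saved under pics/ and viewed, at most 10 in all, crops included, and the job is handed in when it is done.

```bash
mkdir -p pics; ls
cat > h.py <<'E'
import numpy as np, cv2
from scipy.spatial.transform import Rotation as R
from station import ctrl, optics, job
def cam(name):
    o=ctrl.get_obs(); d=optics.get_image(name)
    K=np.array([[d['fx'],0,d['cx']],[0,d['fy'],d['cy']],[0,0,1.]]); D=np.array(d['D'],float)
    if 'mount' in d:
        T=np.eye(4);T[:3,:3]=R.from_rotvec(o['tool_rot']).as_matrix();T[:3,3]=o['tool_pos'];M=T@np.array(d['mount'])
    else:
        M=np.eye(4);Rm=R.from_rotvec(np.ravel(d['rvec'])).as_matrix();M[:3,:3]=Rm.T;M[:3,3]=-Rm.T@np.ravel(d['tvec'])
    return d['image'],K,D,M
def ray(c,uv):
    _,K,D,M=c
    p=cv2.undistortPoints(np.array(uv,float).reshape(-1,1,2),K,D).reshape(-1,2)
    d=np.c_[p,np.ones(len(p))]@M[:3,:3].T
    return M[:3,3],d/np.linalg.norm(d,axis=1)[:,None]
def onz(c,uv,z):
    o,d=ray(c,uv); return o+d*((z-o[2])/d[:,2])[:,None]
def tri(c1,u1,c2,u2):
    o1,d1=ray(c1,u1);o2,d2=ray(c2,u2);out=[]
    for a,b in zip(d1,d2):
        s=np.linalg.lstsq(np.c_[a,-b],o2-o1,rcond=None)[0]
        p,q=o1+s[0]*a,o2+s[1]*b; out.append(np.r_[(p+q)/2,np.linalg.norm(p-q)])
    return np.array(out)
def proj(c,P):
    _,K,D,M=c
    Rm=M[:3,:3].T; return cv2.projectPoints(np.array(P,float).reshape(-1,1,3),cv2.Rodrigues(Rm)[0],-Rm@M[:3,3],K,D)[0].reshape(-1,2)
E
python3 - <<'E'
from h import *
for n in('top','side'):
    c=cam(n); cv2.imwrite(f'pics/{n}0.png',c[0]); print(n,c[3].round(3).tolist(),c[1][0,0])
o=ctrl.get_obs();print(o['t'],o['tool_rot'],o['tool_pos'])
E
```

```text
pics
top [[-0.001, -0.989, 0.145, 0.374], [-1.0, 0.0, -0.006, 0.081], [0.006, -0.145, -0.989, 1.348], [0.0, 0.0, 0.0, 1.0]] 468.8869039865858
side [[-0.998, -0.038, 0.047, 0.461], [-0.06, 0.712, -0.699, 1.351], [-0.007, -0.701, -0.713, 1.474], [0.0, 0.0, 0.0, 1.0]] 619.7516444549019
0.1 [-6.05237748e-01 -3.08209676e+00  2.87932870e-03] [0.23604683 0.57807536 0.23014246]
```

View pics/top0.png

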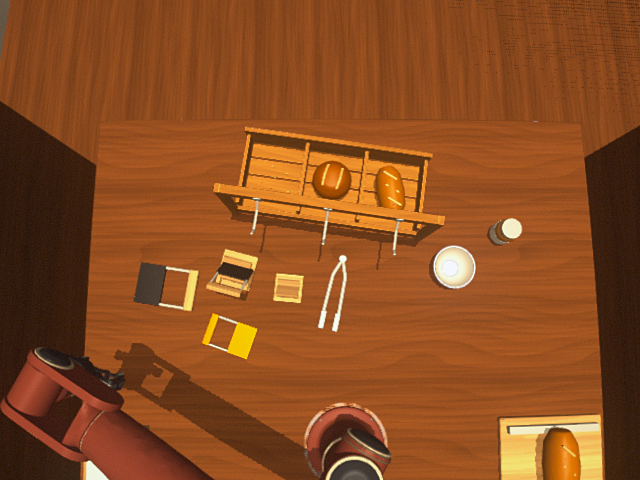

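View pics/side0.png

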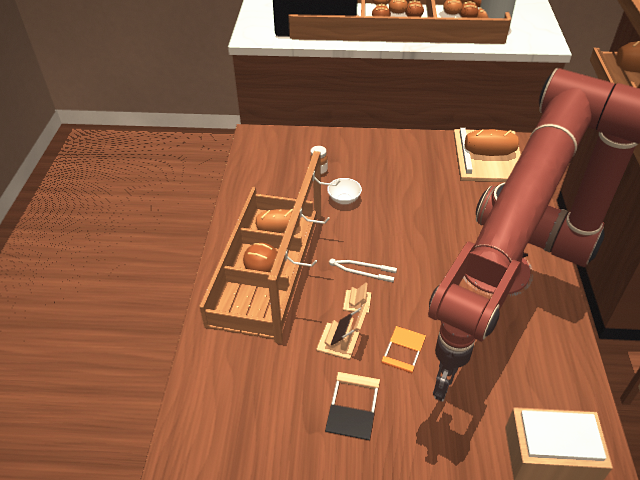

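The left bay (top view, left of the rack near (275,165)) is empty, and its hook is at about (255,215). The tag is in the larger stand at (235,272) top / (345,325) side; the lying black tag at (150,285) is the larger decoy. I'll zoom in next.

Run:
```python
from h import *
a=cv2.imread('pics/top0.png');b=cv2.imread('pics/side0.png')
A=cv2.resize(a[180:310,200:290],None,fx=4.4,fy=4.4,interpolation=cv2.INTER_CUBIC)
B=cv2.resize(b[235:365,265:355+20],(int(110*4.4),int(130*4.4)),interpolation=cv2.INTER_CUBIC)
m=np.hstack([A,B[:, :484]]);print(m.shape)
m=m[:,:] ; s=800/m.shape[1]; print(s)
cv2.imwrite('pics/z0.png',cv2.resize(m,None,fx=s,fy=s))
```

```text
(572, 880, 3)
0.9090909090909091
```

View pics/z0.png

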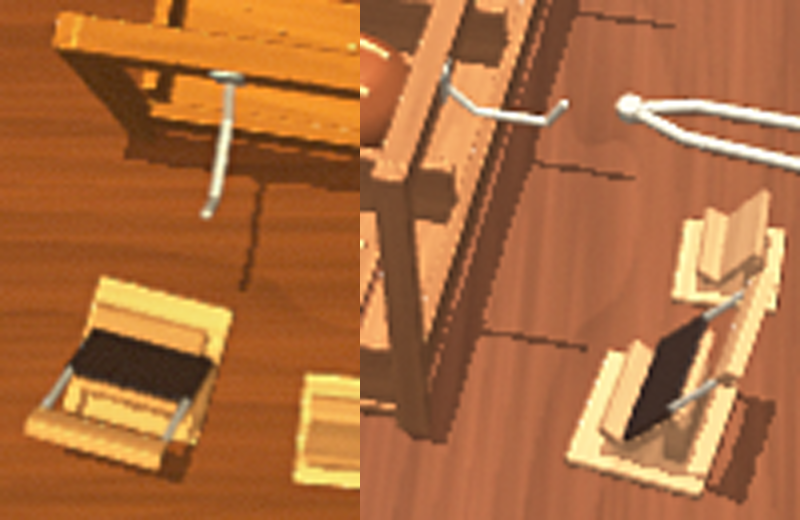

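Zoom: in the left panel the hook tip is at top px (252,233) and the tag bar runs around (207..241,283..296). In the right panel the hook tip is at side px (316,261) and the bar at (357..369,304..329).

Run:
```python
from h import *
t=cam('top');s=cam('side')
np.set_printoptions(precision=4,suppress=True)
# white tips: brightness mask near guesses
def tip(im,u,v,r,pick):
    g=im[v-r:v+r,u-r:u+r].astype(int); m=(g.min(2)>105)&((g.max(2)-g.min(2))<60)
    ys,xs=np.nonzero(m); i=pick(xs,ys); 
    return [xs[i].mean()+u-r,ys[i].mean()+v-r],m.sum()
T=[tip(t[0],u,v,10,lambda x,y:y>=y.max()-1) for u,v in((252,229),(323,240),(394,251))]
S=[tip(s[0],u,v,9,lambda x,y:x>=x.max()-1) for u,v in((311,262),(325,220),(339,183))]
print(T,S)
P=tri(t,[a[0] for a in T],s,[a[0] for a in S]);print(P)
Z=onz(t,[a[0] for a in T],.257);print(Z)
d=Z[0]-Z[2];print('pitch',np.hypot(*d[:2])/2,'yaw',np.degrees(np.arctan2(-d[0],d[1])))
def cr(u,v):return [200+u/4,180+v/4]
def cs(u,v):return [265+(u-360)/4,235+v/4]
h=.032+.135*np.cos(np.radians(35))
print('bar face corners top',onz(t,[cr(33,408),cr(167,440),cr(25,430),cr(158,468)],.134))
print('stand base corners',onz(t,[cr(103,278),cr(232,310),cr(190,445)],.01))
print('board top edge/ low edge',onz(t,[cr(66,370),cr(206,400)],.032+.06*.82),onz(t,[cr(95,330),cr(217,358)],.035))
print('tri bar ends',tri(t,[cr(27,418),cr(163,455)],s,[cs(730,378),cs(778,280)]))
```

```text
[([np.float64(251.66666666666669), np.float64(232.66666666666666)], np.int64(30)), ([np.float64(322.3333333333333), np.float64(243.33333333333334)], np.int64(32)), ([np.float64(394.2), np.float64(253.39999999999998)], np.int64(27))] [([np.float64(315.4), np.float64(260.8)], np.int64(34)), ([np.float64(327.6), np.float64(218.2)], np.int64(30)), ([np.float64(346.5), np.float64(184.5)], np.int64(233))]
[[ 0.5539  0.2335  0.2555  0.0028]
 [ 0.5294  0.0665  0.2553  0.0047]
 [ 0.4937 -0.1032  0.2421  0.0218]]
[[ 0.5522  0.2333  0.257 ]
 [ 0.5268  0.0667  0.257 ]
 [ 0.5028 -0.1021  0.257 ]]
pitch 0.16950789376361117 yaw -8.373723103694264
bar face corners top [[0.4428 0.3611 0.134 ]
 [0.4223 0.2734 0.134 ]
 [0.4285 0.3659 0.134 ]
 [0.4043 0.2789 0.134 ]]
stand base corners [[0.5434 0.3419 0.01  ]
 [0.5203 0.2483 0.01  ]
 [0.4238 0.2767 0.01  ]]
board top edge/ low edge [[0.4716 0.3516 0.0812]
 [0.4514 0.256  0.0812]] [[0.5034 0.3417 0.035 ]
 [0.4837 0.2551 0.035 ]]
tri bar ends [[0.4362 0.3644 0.1361 0.    ]
 [0.4088 0.2764 0.1322 0.0079]]
```

```bash
cat > goal.py <<'E'
from h import *
np.set_printoptions(precision=4,suppress=True)
def frame(zax,yax): 
    return np.c_[np.cross(yax,zax),yax,zax]
def delta(P,Rg):
    o=ctrl.get_obs(); R0=R.from_rotvec(o['tool_rot']); 
    return R0.inv().apply(np.array(P)-o['tool_pos']),(R0.inv()*R.from_matrix(Rg)).as_rotvec()
def tagaxes(yaw=-13.5,tilt=35):
    a=np.radians(yaw);b=np.radians(tilt);X=np.array([np.cos(a),np.sin(a),0]);Z=np.array([0,0,1.])
    tz=-np.sin(b)*X+np.cos(b)*Z; tx=np.cos(b)*X+np.sin(b)*Z
    return tx,np.cross(tz,tx),tz
E
python3 - <<'E'
from goal import *
tx,ty,tz=tagaxes(); B=np.array([.4205,.320,.134])
for s in(1,-1):
    Rg=frame(-tz,s*tx)
    P=B+.024*ty+tz*(.14-.019)
    print(s,P,*delta(P,Rg), np.degrees(np.linalg.norm(delta(P,Rg)[1])))
d=optics.get_image('wrist');print(np.array(d['mount']),d['fx'])
E
```

```text
1 [0.3586 0.3595 0.2331] [-0.1961 -0.1562 -0.0024] [-0.5048 -0.4316  1.3715] 87.30723093556885
-1 [0.3586 0.3595 0.2331] [-0.1961 -0.1562 -0.0024] [ 0.4493 -0.5255 -1.6628] 103.18024294746499
[[ 0.0009 -0.9626 -0.271   0.068 ]
 [ 1.      0.001  -0.0001  0.    ]
 [ 0.0004 -0.271   0.9626 -0.1424]
 [ 0.      0.      0.      1.    ]] 425.58413728011897
```

```bash
python3 -m jog '[[[-0.04,-0.03,-0.01],[-0.1,-0.086,0.274]],[[-0.196,-0.156,-0.002],[-0.505,-0.432,1.372]],[[-0.196,-0.156,-0.002],[-0.505,-0.432,1.372]],[[-0.196,-0.156,-0.002],[-0.505,-0.432,1.372]],[[-0.196,-0.156,-0.002],[-0.505,-0.432,1.372]]]' 0.7 40
cat > d1.py <<'E'
from goal import *
import sys
tx,ty,tz=tagaxes(); B=np.array([.4205,.320,.134])
Rg=frame(-tz,tx); P=B+.024*ty+tz*(.14-.019)
o=ctrl.get_obs();print(o['t'],o['q'],*delta(P,Rg))
E
python3 d1.py
```

```text
t: 0.75
tool_pos: [0.3585, 0.3597, 0.2334]
tool_rot: [1.47, 2.469, 0.291]
contact_force: [0.9, -1.3, -0.0]
opening: 0.0598
grip_force: 0.0
0.75 [ 0.7409 -0.4071  2.0363 -0.1926  1.2495  0.2808] [-0.0002 -0.0001  0.0003] [-0.2532 -0.2185  0.6908]
```

```bash
python3 -m jog '[[[0,0,0],[-0.253,-0.2185,0.691]],[[0,0,0],[-0.253,-0.2185,0.691]],[[0,0,0],[-0.253,-0.2185,0.691]],[[0,0,0],[-0.253,-0.2185,0.691]],[[0,0,0],[-0.253,-0.2185,0.691]]]'; python3 -m jog '[[[0,0,0],[-0.02,-0.015,0.045]],[[0,0,0],[-0.02,-0.015,0.045]],[[0,0,0],[-0.02,-0.015,0.045]]]'
python3 d1.py
python3 - <<'E'
from h import *
c=cam('wrist');cv2.imwrite('pics/w1.png',c[0])
E
```

```text
t: 1.25
tool_pos: [0.3578, 0.3612, 0.2335]
tool_rot: [2.045, 1.64, 0.507]
contact_force: [-0.5, -0.0, -1.1]
opening: 0.06
grip_force: 0.0
t: 1.55
tool_pos: [0.3579, 0.3615, 0.2333]
tool_rot: [2.066, 1.586, 0.517]
contact_force: [-0.5, 0.7, 0.5]
opening: 0.0597
grip_force: 0.0
1.55 [ 0.9427 -0.3559  2.0622 -0.6091  1.2424  1.3488] [-0.0018  0.0009  0.0008] [ 0.011   0.0086 -0.0228]
```

View pics/w1.png

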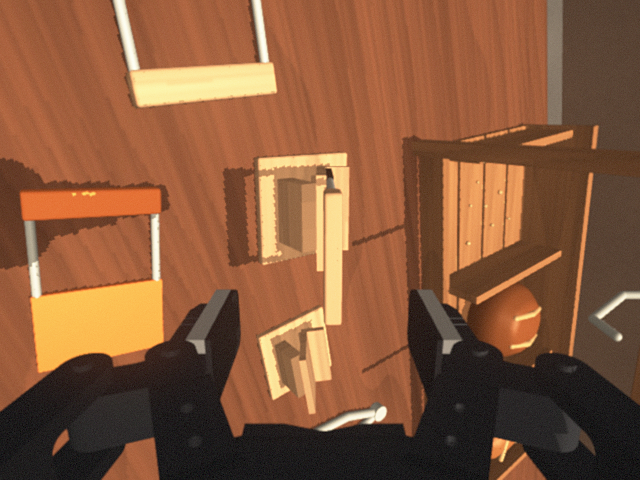

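The wrist view shows the bar's top face end-on, with corners near (326,194), (342,194), (326,323) and (341,323), almost centred between the fingers. The left hook is outside this view (the middle hook is at (610,315)).

Run:
```python
from goal import *
c=cam('wrist'); im=c[0].astype(int)
# refine bar mask: pale bright
b=(im[:,:,2]>190)&(im[:,:,1]>150); roi=np.zeros_like(b); roi[180:335,318:348]=1; m=(b&roi).astype(np.uint8)
n,l,st,ce=cv2.connectedComponentsWithStats(m); i=1+np.argmax(st[1:,4]); print(st[i],ce[i])
pts=np.argwhere(l==i)[:,::-1].astype(np.float32); r=cv2.boxPoints(cv2.minAreaRect(pts)); print(r)
tx,ty,tz=tagaxes(); B=np.array([.4205,.320,.134])
o,d=ray(c,[[334,194],[333.5,323],[326,258],[342,258],[334,258.5]])
q=o+d*(((B+.01*tz-o)@tz)/(d@tz))[:,None]
print(((q-B)@np.c_[tx,ty,tz]))
```

```text
[ 318  180   30  155 2857] [334.0392 253.1425]
[[316.3956 333.9006]
 [326.0098 178.6997]
 [351.258  180.2638]
 [341.6438 335.4647]]
[[ 0.0081  0.046   0.01  ]
 [ 0.0064 -0.0405  0.01  ]
 [ 0.0024  0.0051  0.01  ]
 [ 0.0125  0.0049  0.01  ]
 [ 0.0074  0.0047  0.01  ]]
```

```bash
cat > d2.py <<'E'
from goal import *
import sys
tx,ty,tz=tagaxes(-14.5); B=np.array([.4205,.320,.134])+.0074*tx+.0045*ty-.005*tz
so=float(sys.argv[1]); Rg=frame(-tz,tx); P=B+.024*ty+tz*(so-.019)
o=ctrl.get_obs();print(o['t'],B,*delta(P,Rg))
E
python3 d2.py .06
```

```text
1.65 [0.4303 0.3221 0.1341] [0.004  0.0071 0.0863] [ 0.0114 -0.0015 -0.0098]
```

```bash
python3 -m jog '[[[0.004,0.007,0.03],[0.0114,0,-0.01]],[[0.004,0.007,0.06],[0.0114,0,-0.01]],[[0.004,0.007,0.08],[0.0114,0,-0.01]],[[0.004,0.007,0.086],[0.0114,0,-0.01]],[[0.004,0.007,0.086],[0.0114,0,-0.01]]]' 
python3 d2.py .0
python3 - <<'E'
from h import *
c=cam('wrist');cv2.imwrite('pics/w2.png',c[0])
E
```

```text
t: 2.15
tool_pos: [0.4132, 0.3507, 0.167]
tool_rot: [2.067, 1.6, 0.504]
contact_force: [0.2, -0.4, -0.1]
opening: 0.0599
grip_force: 0.0
2.15 [0.4303 0.3221 0.1341] [0.0007 0.0005 0.0595] [-0.0006  0.0005 -0.0001]
```

View pics/w2.png

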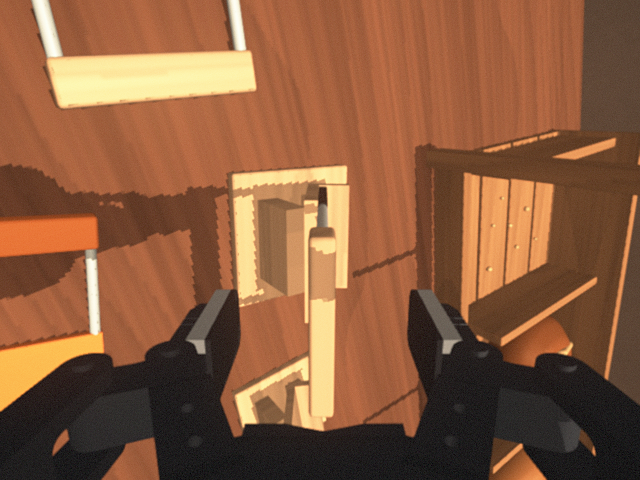

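Bar top face now spans columns ~309–335, rows ~237–416; the strip at rows 226–237 is its end face. It is centred between the fingers.

Run:
```python
from goal import *
c=cam('wrist')
tx,ty,tz=tagaxes(-14.5); B=np.array([.4303,.3221,.1341])
o,d=ray(c,[[322,237],[321,416],[309,330],[334.5,330]])
for h in(.01,.002):
    q=o+d*(((B+h*tz-o)@tz)/(d@tz))[:,None]
    print(((q-B)@np.c_[tx,ty,tz]))
```

```text
[[-0.0002  0.0418  0.01  ]
 [-0.0007 -0.0483  0.01  ]
 [-0.0061 -0.0021  0.01  ]
 [ 0.0055 -0.0021  0.01  ]]
[[-0.0002  0.0394  0.002 ]
 [-0.0007 -0.0547  0.002 ]
 [-0.0063 -0.0065  0.002 ]
 [ 0.0057 -0.0065  0.002 ]]
```

```bash
python3 -m jog '[[[-0.002,0.0,0.02],[0,0,0]],[[-0.002,0.0,0.04],[0,0,0]],[[-0.002,0,0.054],[0,0,0]],[[-0.002,0,0.060],[0,0,0]],[[-0.002,0,0.060],[0,0,0]]]'; python3 -m jog '[[[0,0,0],[0,0,0]],[[0,0,0],[0,0,0]],[[0,0,0],[0,0,0]],[[0,0,0],[0,0,0]],[[0,0,0],[0,0,0]]]' 0 50;python3 -m jog '[[[0,0,0],[0,0,0]],[[0,0,0],[0,0,0]],[[0,0,0],[0,0,0]]]' 0 50
```

```text
t: 2.75
tool_pos: [0.4459, 0.3408, 0.1182]
tool_rot: [2.066, 1.601, 0.505]
contact_force: [-0.6, -0.4, -0.1]
opening: 0.0599
grip_force: 0.0
t: 3.25
tool_pos: [0.4458, 0.3415, 0.1191]
tool_rot: [2.067, 1.601, 0.507]
contact_force: [-5.2, 1.7, 4.1]
opening: 0.0112
grip_force: 49.5
t: 3.55
tool_pos: [0.4458, 0.3416, 0.1192]
tool_rot: [2.067, 1.601, 0.507]
contact_force: [-5.2, 1.8, 4.2]
opening: 0.0113
grip_force: 49.6
```

```bash
python3 -m jog '[[[0,0,-0.02],[0,0,0]],[[0,0,-0.05],[0,0,0]],[[0,0,-0.08],[0,0,0]],[[0,0,-0.11],[0,0,0]],[[0,0,-0.12],[0,0,0]]]'
cat > d3.py <<'E'
from goal import *
import sys
# args: rack x of bar, bar-centre z, [hand offset x]
a=np.radians(-8.4);X=np.array([np.cos(a),np.sin(a),0]);Y=np.array([-np.sin(a),np.cos(a),0]);Z=np.array([0,0,1.])
tip=np.array([.5525,.2333,0]); Rk=tip+.206*X   # point at rack x=0 on hook line
off=float(sys.argv[3]) if len(sys.argv)>3 else .026
P=Rk+float(sys.argv[1])*X+off*Y+Z*(float(sys.argv[2])-.019)
o=ctrl.get_obs();print(o['t'],o['tool_pos'],'goal',P,*delta(P,frame(-Z,X)),o['q'])
E
python3 d3.py -.26 .295
```

```text
t: 4.05
tool_pos: [0.3791, 0.3591, 0.2195]
tool_rot: [2.066, 1.601, 0.512]
contact_force: [0.1, -0.1, -0.8]
opening: 0.0113
grip_force: 49.2
4.05 [0.3791 0.3591 0.2195] goal [0.5029 0.2669 0.276 ] [-0.0583  0.1495  0.0357] [ 0.6126  0.0276 -0.1024] [ 0.8966 -0.3242  2.0592 -0.598   1.1916  1.315 ]
```

```bash
python3 -m jog '[[[-0.01,0.03,-0.02],[0.12,0.005,-0.02]],[[-0.02,0.06,-0.01],[0.25,0.01,-0.04]],[[-0.035,0.09,0.01],[0.38,0.02,-0.06]],[[-0.05,0.12,0.025],[0.5,0.024,-0.08]],[[-0.058,0.15,0.036],[0.613,0.028,-0.102]]]';python3 -m jog '[[[0,0,0],[0,0,0]],[[0,0,0],[0,0,0]],[[0,0,0],[0,0,0]]]'
python3 d3.py -.26 .295
python3 - <<'E'
from h import *
w=cam('wrist')[0]; s=cam('side')[0]; t=cam('top')[0]
for n,i in zip('wst',(w,s,t)): cv2.imwrite(f'pics/{n}3.png',i)
A=cv2.resize(w,(400,300)); B=cv2.resize(s[200:350,230:430],(400,300)); C=cv2.resize(t[170:320,160:360],(400,300))
cv2.imwrite('pics/m3.png',np.vstack([np.hstack([A,B]),np.hstack([C,0*C])]))
E
```

```text
t: 4.55
tool_pos: [0.505, 0.2635, 0.2725]
tool_rot: [-2.378, -2.047, 0.011]
contact_force: [0.1, 0.8, -0.8]
opening: 0.0112
grip_force: 49.3
t: 4.85
tool_pos: [0.5029, 0.266, 0.2719]
tool_rot: [-2.379, -2.051, 0.009]
contact_force: [-0.6, 0.1, -0.9]
opening: 0.0111
grip_force: 49.6
4.85 [0.5029 0.266  0.2719] goal [0.5029 0.2669 0.276 ] [ 0.0009 -0.0002 -0.0041] [-0.0039  0.004  -0.0014] [ 0.3565 -0.0979  1.6938 -0.0017  1.5511  0.5045]
```

View pics/m3.png

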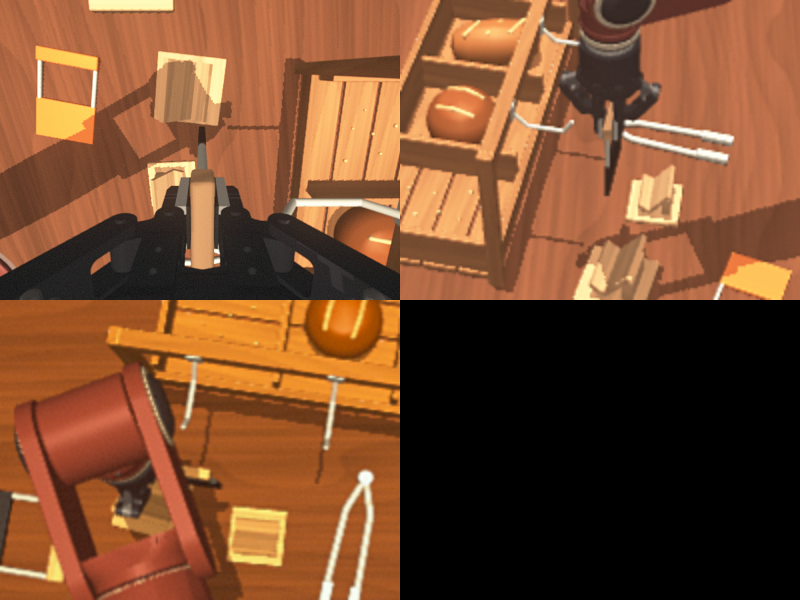

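The wrist panel shows the tag held upright, the bar at roughly columns 304–342, and the left hook to its right. The side panel shows the tag clear of everything. I'll take a closer crop to measure the bar-to-hook alignment.

Run:
```python
import cv2
w=cv2.imread('pics/w3.png');cv2.imwrite('pics/w3z.png',cv2.resize(w[260:460,280:545],None,fx=3,fy=3,interpolation=cv2.INTER_CUBIC))
```

```text
(no output)
```

View pics/w3z.png

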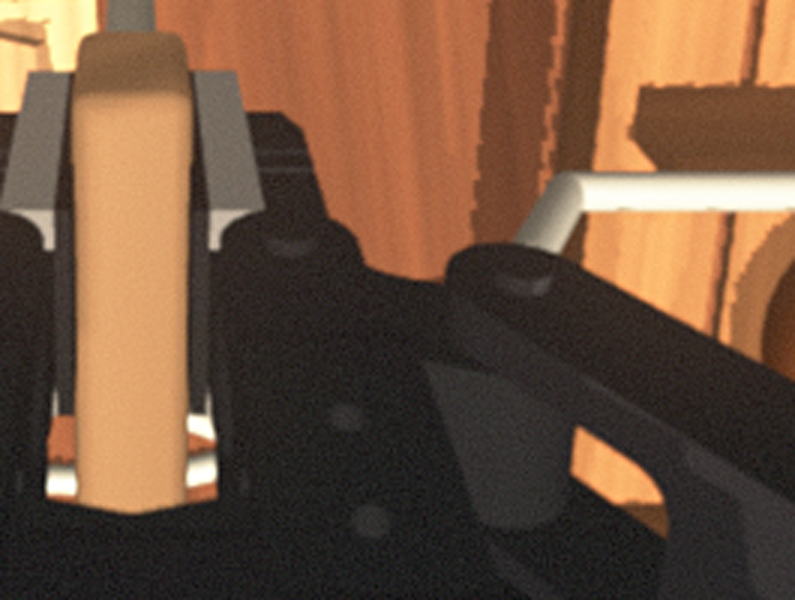

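Crop: the bar's near top edge is at full-image (324,292), and the hook's bend is at (472,323) with its level part along row ~324.

Run:
```python
from goal import *
c=cam('wrist');o=ctrl.get_obs()
a=np.radians(-8.4);X=np.array([np.cos(a),np.sin(a),0]);Y=np.array([-np.sin(a),np.cos(a),0])
M=np.c_[X,Y,[0,0,1]]
p=np.array(o['tool_pos'])
e=onz(c,[[324,291.7]],p[2]+.029)[0]; h=onz(c,[[472,323.5],[545,324]],.237)
print('bar end - tcp (rack axes)',(e-p)@M)
print('hook-tcp',(h-p)@M, h)
tip=np.array([.5525,.2333,.257]);print('tip-tcp',(tip-p)@M)
```

```text
bar end - tcp (rack axes) [0.0006 0.0189 0.029 ]
hook-tcp [[ 0.0694 -0.0258 -0.0363]
 [ 0.1035 -0.026  -0.0363]] [[0.5674 0.2311 0.237 ]
 [0.6011 0.2259 0.237 ]]
tip-tcp [ 0.0543 -0.0258 -0.0163]
```

```bash
python3 -m jog '[[[0,0.01,0.008],[0,0,0]],[[0,0.03,0.008],[0,0,0]],[[0,0.055,0.008],[0,0,0]],[[0,0.078,0.008],[0,0,0]],[[0,0.092,0.008],[0,0,0]]]';python3 -m jog '[[[0,0,0],[0,0,0]],[[0,0,0],[0,0,0]],[[0,0,0.01],[0,0,0]],[[0,0,0.02],[0,0,0]],[[0,0,0.025],[0,0,0]]]'
python3 - <<'E'
from h import *
w=cam('wrist')[0]; s=cam('side')[0]
A=cv2.resize(w[240:480,250:570],(400,300)); B=cv2.resize(s[190:310,240:400],(400,300),interpolation=cv2.INTER_CUBIC)
cv2.imwrite('pics/m4.png',np.hstack([A,B]))
E
python3 d3.py -.17 .25
```

```text
t: 5.55
tool_pos: [0.5959, 0.2521, 0.2642]
tool_rot: [2.38, 2.051, -0.007]
contact_force: [-0.5, 0.2, -1.7]
opening: 0.011
grip_force: 49.6
t: 6.05
tool_pos: [0.5933, 0.2523, 0.2378]
tool_rot: [-2.378, -2.051, 0.01]
contact_force: [0.8, 0.2, -1.4]
opening: 0.0113
grip_force: 49.5
6.15 [0.5934 0.2522 0.2379] goal [0.5919 0.2538 0.231 ] [ 0.0014 -0.0017  0.007 ] [-0.0056  0.0042 -0.0013] [ 0.2872  0.0994  1.5526 -0.0015  1.4964  0.4351]
```

View pics/m4.png

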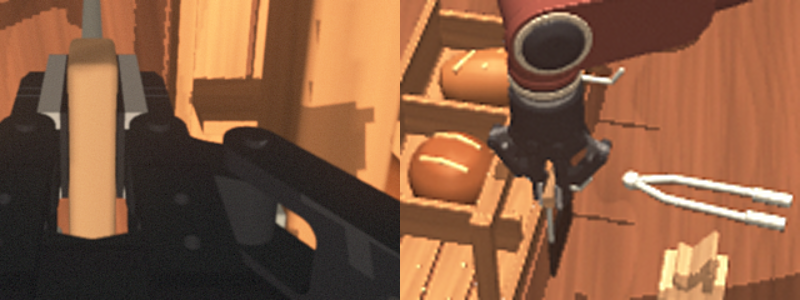

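The wrist panel shows the bar still held and level, and the side panel shows the gripper clear of the rail. Next I lower it gently onto the hook.

```bash
python3 -m jog '[[[0.0015,0,0.002],[0,0,0]],[[0.0015,0,0.004],[0,0,0]],[[0.0015,0,0.005],[0,0,0]],[[0.0015,0,0.006],[0,0,0]],[[0.0015,0,0.006],[0,0,0]]]'; python3 -m jog '[[[0,0,0.001],[0,0,0]],[[0,0,0.002],[0,0,0]],[[0,0,0.002],[0,0,0]]]'; python3 d3.py -.17 .25
```

```text
t: 6.65
tool_pos: [0.5948, 0.2537, 0.234]
tool_rot: [-2.38, -2.051, 0.006]
contact_force: [0.9, 0.2, -1.1]
opening: 0.0114
grip_force: 49.5
t: 6.95
tool_pos: [0.5947, 0.2537, 0.2318]
tool_rot: [-2.38, -2.051, 0.007]
contact_force: [0.0, 0.3, -1.5]
opening: 0.0114
grip_force: 49.5
6.95 [0.5947 0.2537 0.2318] goal [0.5919 0.2538 0.231 ] [-0.0004 -0.0028  0.0008] [-0.0029  0.003  -0.0016] [ 0.2889  0.1052  1.5566 -0.0015  1.4837  0.4373]
```

```bash
for i in 1 2 3; do python3 -m jog '[[[0,0,0.0005],[0,0,0]],[[0,0,0.001],[0,0,0]],[[0,0,0.001],[0,0,0]]]' | egrep 'pos|force'; done
```

```text
tool_pos: [0.5948, 0.2538, 0.2309]
contact_force: [-0.4, 0.1, -1.4]
grip_force: 49.5
tool_pos: [0.5949, 0.2538, 0.2303]
contact_force: [-0.1, 0.0, -0.8]
grip_force: 49.7
tool_pos: [0.5949, 0.2539, 0.23]
contact_force: [-2.8, -0.4, 4.5]
grip_force: 50.3
```

```bash
python3 -m jog '[[[0,0,0],[0,0,0]],[[0,0,0],[0,0,0]],[[0,0,0],[0,0,0]]]' 0.2 20| egrep 'open|force'; python3 -m jog '[[[0,0,0],[0,0,0]],[[0,0,0],[0,0,0]],[[0,0,0],[0,0,0]],[[0,0,0],[0,0,0]],[[0,0,0],[0,0,0]]]' 0.38
python3 - <<'E'
from h import *
w=cam('wrist')[0]; s=cam('side')[0]
A=cv2.resize(w[240:480,250:570],(400,300)); B=cv2.resize(s[190:310,240:400],(400,300),interpolation=cv2.INTER_CUBIC)
cv2.imwrite('pics/m5.png',np.hstack([A,B]))
E
```

```text
contact_force: [0.4, -0.1, -0.3]
opening: 0.017
grip_force: 0.0
t: 8.65
tool_pos: [0.5908, 0.2542, 0.2279]
tool_rot: [-2.374, -2.047, 0.02]
contact_force: [-16.0, 0.6, 3.4]
opening: 0.0325
grip_force: 0.0
```

View pics/m5.png

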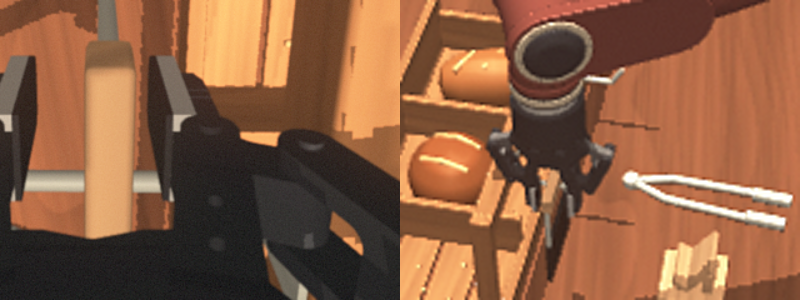

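The bar rests on the hook, but the 16 N sideways force means a finger back is pushing on the rail. I'll narrow the opening slightly and then go straight up.

```bash
python3 -m jog '[[[0,0,0],[0,0,0]],[[0,0,0],[0,0,0]],[[0,0,0],[0,0,0]]]' 0.26; python3 d3.py -.17 .25
```

```text
t: 9.05
tool_pos: [0.595, 0.2537, 0.229]
tool_rot: [2.38, 2.051, -0.006]
contact_force: [0.4, -0.3, 1.1]
opening: 0.0221
grip_force: 0.0
9.05 [0.595  0.2537 0.229 ] goal [0.5919 0.2538 0.231 ] [-0.0004 -0.0031 -0.002 ] [-0.0022  0.0028 -0.0017] [ 0.2887  0.107   1.5593 -0.0016  1.4784  0.4372]
```

```bash
python3 -m jog '[[[0,0,-0.005],[0,0,0]],[[0,0,-0.012],[0,0,0]],[[0,0,-0.02],[0,0,0]],[[0,0,-0.03],[0,0,0]],[[0,0,-0.04],[0,0,0]]]' ; python3 -m jog '[[[0,0,-0.02],[0,0,0]],[[0,0,-0.05],[0,0,0]],[[0,-0.02,-0.09],[0,0,0]],[[0,-0.07,-0.12],[0,0,0]],[[0,-0.12,-0.13],[0,0,0]]]'; python3 -m jog '[[[0,-0.05,0],[0,0,0]],[[0,-0.1,0],[0,0,0]],[[0,-0.13,0],[0,0,0]],[[0,-0.15,0],[0,0,0]],[[0,-0.15,0],[0,0,0]]]'; python3 -m jog '[[[0,0,0],[0,0,0]],[[0,0,0],[0,0,0]],[[0,0,0],[0,0,0]],[[0,0,0],[0,0,0]],[[0,0,0],[0,0,0]]]'
python3 - <<'E'
from h import *
w=cam('wrist')[0]; s=cam('side')[0]; t=cam('top')[0]
A=cv2.resize(w,(400,300)); B=cv2.resize(s[190:340,240:440],(400,300),interpolation=cv2.INTER_CUBIC); C=cv2.resize(t[160:310,180:380],(400,300))
D=cv2.resize(s,(400,300))
cv2.imwrite('pics/m6.png',np.vstack([np.hstack([A,B]),np.hstack([C,D])]))
E
```

```text
t: 9.55
tool_pos: [0.5951, 0.2539, 0.2704]
tool_rot: [2.38, 2.051, -0.005]
contact_force: [0.1, -0.3, 0.0]
opening: 0.0222
grip_force: 0.0
t: 10.05
tool_pos: [0.4852, 0.2707, 0.4018]
tool_rot: [2.38, 2.048, 0.003]
contact_force: [0.6, 1.8, 1.5]
opening: 0.022
grip_force: 0.0
t: 10.55
tool_pos: [0.335, 0.2932, 0.3995]
tool_rot: [2.377, 2.054, -0.001]
contact_force: [0.5, 0.1, -0.4]
opening: 0.022
grip_force: 0.0
t: 11.05
tool_pos: [0.3372, 0.2926, 0.3973]
tool_rot: [-2.38, -2.05, 0.007]
contact_force: [-0.3, -1.0, -0.2]
opening: 0.0219
grip_force: 0.0
```

View pics/m6.png

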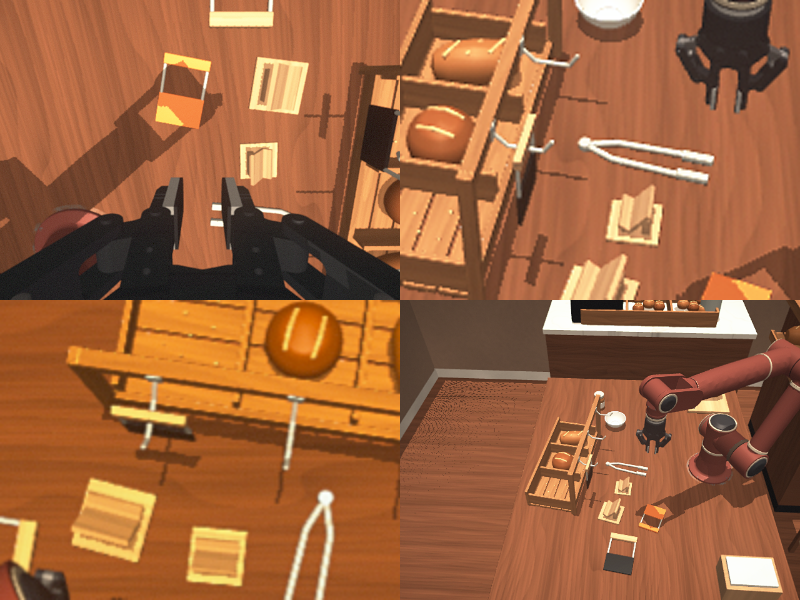

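The tag hangs on the left bay's hook, centred (top panel: bar 110–185, hook at ~150) and parallel to the rail. The loaves, tongs and bowl show no change, and the gripper is clear.

```bash
python3 -c "
from station import job;print(job.finish_job())"
```

```text
the job is handed in; nothing more can be done
None
```

The slate tag hangs freely and about level on the hook in front of the empty left bay, and I handed the job in after about 11 s of robot time; while releasing, a finger briefly pressed the rail with about 16 N, under the 40 N limit.

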